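Fetch a dropped battery cell from under the low rack

ROBOT

A 7-joint arm with a two-finger parallel gripper is mounted at the origin on the work surface. World frame = base frame: x ahead of the robot, y to its left, z up, the work surface at z = 0. Lengths are in m, angles in rad, forces in N, time in s.
With the tool pointing down it reaches from about 0.4 to 0.9 m from the base axis. Payload 5.5 kg.
Tool frame: the origin (TCP) lies on the centre line of the jaws, within the pads' length; the fingertips stand 17 mm ahead of it and the grasp point (between the pads) lies 2 mm behind it; z points along the fingers, y is the line along which they close (so a half turn about z gives the same grasp; the last joint's range is limited). The gripper opens to 92 mm and grips with 3 to 60 N. Pads are 19 mm wide; open, the fingers measure 130 mm over their backs; the gripper's body (75 mm by 190 mm) begins 47 mm behind the grasp point.
Start: joints at [-1.036, 0.501, -0.427, 1.55, 0.221, 1.138, -0.21], TCP at [0.174, 0.626, 0.244] pointing down, gripper open.
Joint ranges: [-2.88, 2.88], [-0.31, 2.03], [-1.54, 1.56], [0.2, 2.42], [-1.41, 4.55], [0.19, 2.02], [-2.57, 2.57]. Speed limits (rad/s): [2.57, 2.57, 3.14, 3.14, 3.14, 3.14, 3.14].

INTERFACE

Orientations are given as a rotation vector (axis times angle).
In Python, from bench import arm gives the robot as it stands.
- The arm moves only by the tool play_rows, never from a script. Its argument "moves" is a list of rows, each a list of 3 entries, a list of its own where there are three numbers: the closure, from -1 (fully open) to 1 (shut), then the shift along the world's x, y, z in m, then the turn about the world's z in rad. A call has 1 to 12 rows; each row is the pose to reach, as a shift and turn from the pose commanded when the call began; what a row does not reach only later rows make up. A row lasts 1/8 s, in which the tool goes at most 62.5 mm and 10.7 degrees, less where a joint would pass 70% of its speed; a pose out of reach is approached as far as the arm can. A call with a gripper value outside its range is refused whole. The fingers move at their own pace and stop on an object; "squeeze" is the grip in N (left out, the last holds). Time passes only in rows, so rows that repeat a pose let the fingers close. It gives the time, the measured TCP pose, the force, the opening and the grip force at its end, in the units of the state.
- arm.sense(): the state, without advancing time (a new reading comes with each control period).
- arm.get_image(name): name is "scene" or "top" or "wrist"; returns a dict with "img" (400x640x3 uint8, red, green, blue), "fx", "fy", "cx", "cy" (pixels), "pose" (4x4, takes a point from camera to world coordinates). Camera axes: x right, y down, z forward; pixel columns grow to the right and rows downward; lengths in m; the calibration is good to about 2 mm. The wrist camera is an equidistant fisheye: a pixel r from the principal point sees the ray r / f radians off the axis. A picture is of the moment at which its call begins. There is no depth.
- arm.job_done(): hands the job in; it is judged then, once.
Trained networks look in a picture, given as the dict that the camera call returned (one of the last four; its "shot" number tells which), for a name from the list of things; names that differ only in an ending like _2 or _b are one class to them, and where a whole thing is asked for, a point or a joint stands for the part that bears it (a point fixed in the world has none). Each returns a list of dicts, best first, with "confidence" (0 to 1); they miss things now and then, are a little off and sometimes report something else, mostly with a low value. They report only what shows in the picture. A call takes as long as a camera call. They do not tell look-alikes from the thing itself.
- arm.look_for(picture, label): "xyz" ([x, y, z] in m, in world coordinates, good to about 4 mm: the middle of the surface that is visible of it).
- arm.tip_of(picture, label): "xyz" ([x, y, z] in m, in world coordinates, good to about 4 mm: a listed point, or the origin of a listed thing).
The state is a dict: "t": time; "joint_pos": joint angles; "joint_velocities": joint speeds; "joint_efforts": joint torques, N m; "eef_pos": TCP position; "tool_rot": TCP orientation; "wrist_force": force on the tool from outside, world axes, zero at the start; "moment": the same for the moment, N m; "opening": finger opening in m; "gripper_force": force on a finger pad.
Only numpy, scipy, OpenCV 4.12 (cv2) and the standard library are available. Lean on these libraries where they do the work, as an engineer would, in place of code of your own. Each camera call takes 0.05 s, during which the arm holds its last target. There are 200 camera calls.

TASK

A flat battery cell has slid to the far end under the low clear-topped rack. Pick up the rubber-footed flat probe by its grip block, reach in through the rack's open end, rest the foot on top of the cell and press just firmly enough to drag it out flat by friction until it lies wholly inside the taped outline on the bench; then lay the probe flat on the bench, both of its ends clear of the outline and off the cell. The cell is fragile: press it gently (about 5.5 N drags it, more than 8 N damages it), keep it flat on the bench, never touch it with the gripper, do not bang the rack, and leave the other things where they are.

Things in the scene. Friction and masses are not known exactly. Their poses are not given: they have to be found in the camera images.
- cell: The dropped flat battery cell: rigid slab 70 (x) by 100 (y) by 20 mm, 200 to 310 g, silver, white label, a yellow band at each 70 mm end. Origin: centre of its underside, on the bench. Starts under the rack near the end wall, its y within 0.2 rad of the rack's, up to 25 mm off the rack's middle, with no room behind it for the probe's foot. The cells in the tray stacks are not part of the job.
- rack: Low rack fixed to the bench, 180 (x) by 150 (y) by 56 mm high: clear 6 mm deck, its underside 50 mm above the bench, on two grey side rails (160 mm between their inner faces) and a grey end wall. Origin: centre of its footprint, at bench level. Open only at its +y end, y = +75 mm; the end wall's inner face is at y = -69 mm.
- outline: Flat yellow-and-black tape rectangle stuck on the bench in front of the rack's open end; it has no thickness to catch on. Clear inside 130 (its x) by 160 mm (its y), tape 10 mm wide. Origin: its centre; axes about parallel to the rack's.
- probe: Rigid flat probe, 250 g, lying flat on the bench. Its x points from grip block to foot. Origin: centre of the block's underside. Grip block: grey, 20 (x) by 60 (y) by 50 mm (z). Steel blade 30 mm wide, 3 mm thick, at z = 10 to 13 mm, from the block to x = 185 mm. Rubber foot 30 by 30 by 10 mm under the blade's end, centred at x = 170 mm, its flat sole at z = 0.
- probe_grip (a point): Point of the grip block to take between the fingers: centred, 36 mm above its underside, 14 mm below its top. Best taken across its 20 mm thickness, the fingers closing along the probe's x (one above the blade): taken across its 60 mm width it pitches in the fingers. Pressing with the foot loads the grip with a moment: grip with 100 N or more; it may still tilt slightly.
- probe_foot (a point): Centre of the sole of the rubber foot. The sole is tacky and the cell slides easily on the bench (friction about 0.25, varying by 15 %), yet pressed with less than about 4.5 N the foot creeps off the cell; even at 5.5 N it creeps some 10 to 40 mm along it in a 200 mm drag at 40 mm/s. The probe has no spring: a millimetre in height changes the force by several N, and dragging changes it too.
- cell_corner0 (a point): Corner of the cell's top face at its +x, +y.
- cell_corner1 (a point): Corner of the cell's top face at its +x, -y.
- cell_corner2 (a point): Corner of the cell's top face at its -x, +y.
- cell_corner3 (a point): Corner of the cell's top face at its -x, -y.
- tape_roll: Bystander: roll of clear tape, 56 mm across, 18 mm high, on the rack's deck. Origin: underside centre.
- screwdriver: Bystander: screwdriver lying on the bench beyond the outline.
- bottle: Bystander: white bottle 54 mm across, 130 mm high. Origin: underside centre.
- cup: Bystander: open grey cup 60 mm across, 55 mm high, by the rack. Origin: underside centre.
- small_carton: Bystander: cardboard box 90 by 120 by 60 mm. Origin: underside centre.
- marker: Bystander: black marker pen 120 mm long, 14 mm thick, lying on the bench beyond the rack.
Mind the look-alikes: they are no part of the job. Of the things like the probe, leave any that is green or orange; of the rest the larger one is meant.

How it is judged:
On the way, in this order (a step that is already met when the one before it is completed fails the run):
1. the probe is lifted by the gripper (height (world z) of probe above 0.015 m and contact force between the fingers and probe above 3 N), for 0.2 s.
2. the probe presses on the cell under the rack (contact force between probe and cell above 1 N and y of cell in the frame of rack below 0.03 m and z of probe_foot in the frame of cell above 0.015 m), for 0.2 s.
3. the cell lies wholly inside the outline (x of cell_corner0 in the frame of outline between -0.068 and 0.068 m and y of cell_corner0 in the frame of outline between -0.083 and 0.083 m and x of cell_corner1 in the frame of outline between -0.068 and 0.068 m and y of cell_corner1 in the frame of outline between -0.083 and 0.083 m and x of cell_corner2 in the frame of outline between -0.068 and 0.068 m and y of cell_corner2 in the frame of outline between -0.083 and 0.083 m and x of cell_corner3 in the frame of outline between -0.068 and 0.068 m and y of cell_corner3 in the frame of outline between -0.083 and 0.083 m), for 0.2 s.
At the end, for the whole second after the job is handed in: The cell lies flat and at rest on the bench, all four corners inside the taped outline (within 3 mm); the probe lies flat and at rest on the bench, released, its block and foot outside the outline, not touching the cell (all of step 3 and height (world z) of cell below 0.004 m and angle between cell's own z axis and vertical below 0.05 rad and linear speed of each of cell, probe below 0.01 m/s and height (world z) of probe below 0.006 m and angle between probe's own z axis and vertical below 0.06 rad and contact force between probe and cell below 0.05 N and (x of probe in the frame of outline above 0.075 m or x of probe in the frame of outline below -0.075 m or y of probe in the frame of outline above 0.09 m or y of probe in the frame of outline below -0.09 m) and (x of probe_foot in the frame of outline above 0.075 m or x of probe_foot in the frame of outline below -0.075 m or y of probe_foot in the frame of outline above 0.09 m or y of probe_foot in the frame of outline below -0.09 m)).
It fails at once if the cell is pressed by the probe with more than 8 N (contact force between probe and cell above 8 N).
It fails at once if the gripper or arm touches the cell (contact force between any of the fingers, the arm and cell above 0.5 N).
It fails at once if the cell is lifted or tipped off the bench (height (world z) of cell above 0.015 m or angle between cell's own z axis and vertical above 0.2 rad).
It fails at once if the rack is banged (over 20 N) (contact force between any of probe, the fingers, the arm and rack above 20 N).
It fails at once if a bystander is displaced by more than 25 mm (distance of any of tape_roll, screwdriver, bottle, cup, small_carton, marker from where it was at the start of the episode above 0.025 m).
It also fails if it takes over 70 s, if anything falls off the work surface, if the arm or the gripper's body presses on something with over 40 N, if the wrist force passes 120 N, or if a joint passes its speed limit or range.

## Working session

There is one attempt and no reset: what is moved stays moved. The work goes in short steps, Python scripts to look and compute and a tool call to move; the robot and the scene stay as the last step left them, time stands still between calls to the robot, and variables do not carry over. Pictures are saved under pics/ and viewed, at most 10 in all, crops included, and the job is handed in when it is done.

Besides the shell and the picture viewer there is one more tool, called by a JSON object that holds its "name" and its "arguments". play_rows: Moves the arm, as the interface text tells. Its arguments: {"type":"object","properties":{"moves":{"type":"array"},"squeeze":{"type":"number"}},"required":["moves"]}

```bash
ls; mkdir -p pics; cat > h.py <<'E'
import numpy as np, cv2
from bench import arm
def save(p,n): cv2.imwrite('pics/'+n,cv2.cvtColor(p['img'],cv2.COLOR_RGB2BGR))
def pix2w(p,u,v,z):
    T=np.array(p['pose']); d=T[:3,:3]@np.array([(u-p['cx'])/p['fx'],(v-p['cy'])/p['fy'],1.]); o=T[:3,3]
    return o+d*(z-o[2])/d[2]
def w2pix(p,X):
    T=np.array(p['pose']); c=T[:3,:3].T@(np.array(X)-T[:3,3]); return np.array([p['fx']*c[0]/c[2]+p['cx'],p['fy']*c[1]/c[2]+p['cy']])
E
python3 - <<'E'
from h import *
np.set_printoptions(precision=3,suppress=True)
s=arm.sense();print(s['eef_pos'],s['tool_rot'],s['opening'],s['wrist_force'])
for n in ('top','scene'):
    p=arm.get_image(n);save(p,n+'0.png');print(n,p['fx'],np.array(p['pose'])[:3,3])
    for l in ('cell','rack','outline','probe','probe_grip','probe_foot','cell_corner0','cell_corner1','cell_corner2','cell_corner3'):
        for r in arm.tip_of(p,l)[:4]: print(l,np.array(r['xyz']),round(r['confidence'],2),w2pix(p,r['xyz']).round())
E
```

```text
pics
[0.174 0.625 0.243] [-0.426 -3.112  0.003] 0.09191728827664512 [ 0.119 -0.15  -0.645]
top 467.3905671716382 [0.465 0.036 1.265]
cell [0.754 0.186 0.002] 0.62 [275. 130.]
cell [ 0.524 -0.244  0.053] 0.27 [436. 217.]
cell [ 0.436  0.274 -0.001] 0.15 [239. 246.]
rack [ 0.579 -0.201  0.005] 0.63 [416. 197.]
outline [0.434 0.27  0.038] 0.64 [238. 247.]
probe [ 0.321  0.433 -0.002] 0.91 [179. 288.]
probe [0.33  0.279 0.001] 0.86 [236. 285.]
probe [ 0.433  0.272 -0.   ] 0.69 [240. 247.]
probe [ 0.349 -0.001 -0.002] 0.64 [340. 281.]
probe_grip [ 0.35  -0.     0.027] 0.94 [340. 281.]
probe_grip [0.328 0.274 0.023] 0.83 [236. 287.]
probe_grip [0.316 0.429 0.036] 0.74 [175. 291.]
probe_grip [0.437 0.268 0.039] 0.67 [238. 246.]
probe_foot [0.6   0.321 0.001] 0.88 [224. 185.]
probe_foot [ 0.254  0.186 -0.001] 0.86 [269. 315.]
probe_foot [0.151 0.44  0.001] 0.58 [173. 352.]
probe_foot [ 0.358  0.115 -0.   ] 0.57 [297. 276.]
cell_corner0 [0.434 0.269 0.038] 0.49 [238. 247.]
cell_corner1 [0.434 0.269 0.038] 0.49 [238. 247.]
cell_corner2 [0.434 0.269 0.038] 0.49 [238. 247.]
cell_corner3 [0.434 0
[... 194 characters left out ...]
] 0.85 [348. 104.]
probe [0.331 0.274 0.   ] 0.63 [320. 128.]
probe [ 0.349 -0.001  0.002] 0.56 [265. 176.]
probe_grip [0.349 0.003 0.026] 0.81 [265. 171.]
probe_grip [0.323 0.437 0.032] 0.78 [350.  97.]
probe_grip [ 0.596  0.325 -0.001] 0.75 [387. 162.]
probe_grip [0.441 0.273 0.031] 0.69 [343. 139.]
probe_foot [0.596 0.323 0.   ] 0.84 [387. 162.]
probe_foot [0.259 0.185 0.003] 0.79 [288. 130.]
probe_foot [ 0.359  0.117 -0.001] 0.59 [294. 158.]
probe_foot [ 0.151  0.44  -0.003] 0.55 [317.  81.]
cell_corner0 [0.439 0.27  0.032] 0.31 [342. 139.]
cell_corner1 [0.439 0.27  0.032] 0.31 [342. 139.]
cell_corner2 [0.439 0.27  0.032] 0.31 [342. 139.]
cell_corner3 [0.439 0.27  0.032] 0.31 [342. 139.]
```

View pics/top0.png

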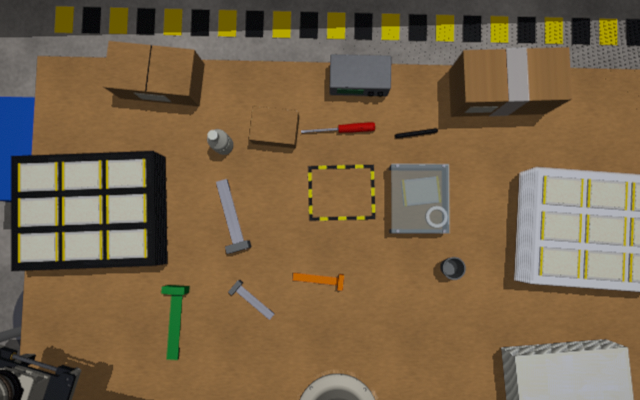

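```bash
python3 - <<'E'
import cv2,numpy as np
a=cv2.imread('pics/top0.png');b=cv2.imread('pics/scene0.png')
A=cv2.resize(a[150:370,150:360],None,fx=2.6,fy=2.6,interpolation=3)
B=cv2.resize(a[130:260,350:480],None,fx=4.4,fy=4.4,interpolation=3)
cv2.imwrite('pics/cA.png',A);cv2.imwrite('pics/cB.png',B)
E
```

```text
(no output)
```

View pics/cA.png

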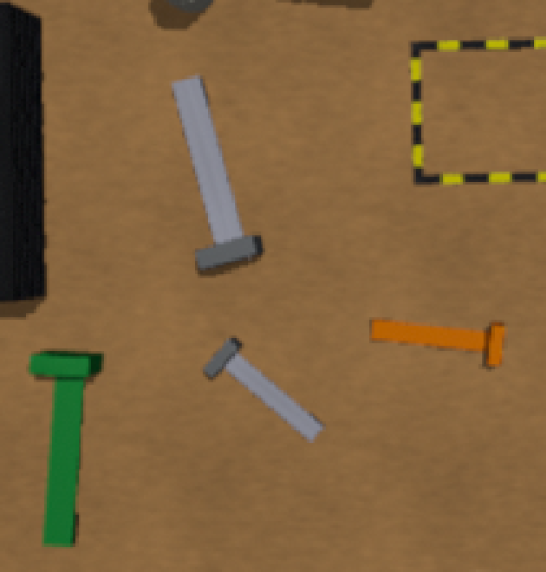

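View pics/cB.png

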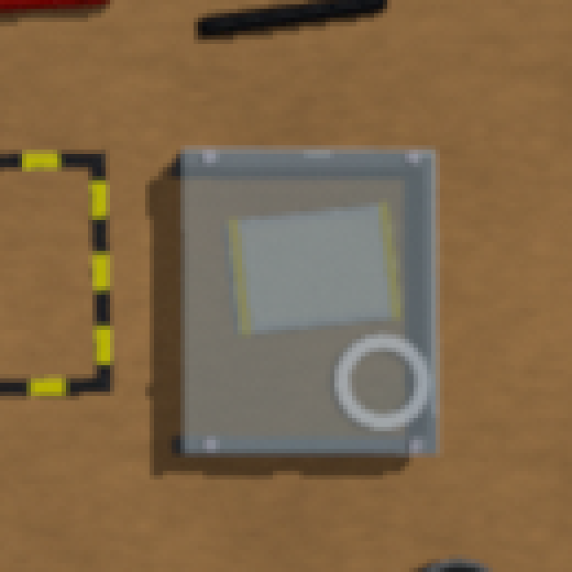

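The top view shows four probe-like things:
- large grey: block at (237,247), foot end at (223,183)
- small grey: (236,288) to (268,315)
- orange: (340,281)
- green: (175,290)

Two of the four are green or orange, and the large grey one is bigger than the small grey one, so it is the target. The crop confirms this. The cell lies under the deck at about (422,191), and the rack's open side faces left in the picture (+y).

```bash
python3 - <<'E'
from h import *
np.set_printoptions(precision=4,suppress=True)
p=arm.get_image('top')
B=lambda q:(350+q[0]/4.4-.4,130+q[1]/4.4-.4); A=lambda q:(150+q[0]/2.6-.3,150+q[1]/2.6-.3)
def pts(f,L,z): return np.array([pix2w(p,*f(q),z)[:2] for q in L])
def rep(n,P):
    print(n,'c',P.mean(0),'sides',[np.linalg.norm(P[i]-P[i-1]).round(3) for i in range(4)],'ang y',[np.arctan2(*(-(P[1]-P[0])[[0]],-(P[1]-P[0])[1]))[0] if 0 else np.arctan2(*((P[a]-P[b])[::-1])).round(3) for a,b in ((0,1),(3,2))])
rep('cell',pts(B,[(231,220),(385,205),(402,318),(243,333)],.02))
rep('rack',pts(B,[(181,150),(438,150),(438,454),(181,454)],.056))
O=np.vstack([pts(A,[(412,42)],0),pts(B,[(105,152),(110,392)],0),pts(A,[(416,183)],0)]);rep('outline',O)
# colour-based checks
hsv=cv2.cvtColor(p['img'],cv2.COLOR_RGB2HSV); img=p['img'].astype(int)
m=((img.max(2)-img.min(2)<30)&(img.min(2)>75)).astype(np.uint8); m2=np.zeros_like(m); m2[170:262,210:255]=m[170:262,210:255]
n,l,st,_=cv2.connectedComponentsWithStats(m2); k=1+st[1:,4].argmax(); ys,xs=np.where(l==k); print(st[k])
r=cv2.minAreaRect(np.stack([xs,ys],1).astype(np.float32)); 
w=np.array([pix2w(p,*q,.013)[:2] for q in cv2.boxPoints(r)]); print('blade box',w)
for pt in [(187,80),(229,243)]: print('blade end',pix2w(p,*A(pt),.013)[:2])
print('block top', [pix2w(p,*A(q),.05)[:2] for q in [(197,262),(259,241),(197,255)]])
for n in('cell','rack','cell'): print(n,[ (np.array(r['xyz']),round(r['confidence'],2)) for r in arm.look_for(p,n)[:3]])
E
```

```text
cell c [ 0.595 -0.212] sides [np.float64(0.069), np.float64(0.094), np.float64(0.07), np.float64(0.097)] ang y [np.float64(1.691), np.float64(1.688)]
rack c [ 0.5719 -0.2017] sides [np.float64(0.18), np.float64(0.152), np.float64(0.18), np.float64(0.151)] ang y [np.float64(1.594), np.float64(1.594)]
outline c [0.5883 0.0006] sides [np.float64(0.148), np.float64(0.178), np.float64(0.149), np.float64(0.176)] ang y [np.float64(1.62), np.float64(1.615)]
[216 179  32  74 923]
blade box [[0.6039 0.3586]
 [0.6199 0.3009]
 [0.4334 0.2478]
 [0.4177 0.3051]]
blade end [0.6111 0.3241]
blade end [0.4438 0.275 ]
block top [array([0.4248, 0.2992]), array([0.4471, 0.2381]), array([0.4318, 0.2994])]
cell []
rack [(array([ 0.5815, -0.1969,  0.0585]), 0.92)]
cell []
```

{"name": "play_rows", "arguments": {"moves": [[-1,[0.06,-0.06,0],-0.16],[-1,[0.1,-0.12,0],-0.33],[-1,[0.15,-0.18,0],-0.5],[-1,[0.19,-0.24,0],-0.66],[-1,[0.23,-0.3,0],-0.83],[-1,[0.26,-0.35,0],-0.99],[-1,[0.26,-0.35,0],-0.99],[-1,[0.26,-0.35,0],-0.99]], "squeeze": 60}}

```text
t: 2.3
eef_pos: [0.4378, 0.2705, 0.2439]
tool_rot: [1.864, 2.526, -0.001]
wrist_force: [-1.4, 1.0, 0.6]
opening: 0.0921
gripper_force: 0.0
```

```bash
python3 - <<'E'
from h import *
np.set_printoptions(precision=4,suppress=True)
for n in('wrist','top'):
    p=arm.get_image(n);save(p,n+'1.png')
    for l in ('probe_grip','probe_foot','probe'):
        for r in arm.tip_of(p,l)[:3]: print(n,l,np.array(r['xyz']),round(r['confidence'],2))
    if n=='wrist': print(np.array(p['pose']),p['fx'],p['cx'],p['cy'])
E
```

```text
wrist probe_grip [0.3281 0.2756 0.024 ] 0.74
wrist probe_grip [0.3217 0.4314 0.0353] 0.68
wrist probe_grip [0.4361 0.2721 0.0386] 0.67
wrist probe_foot [ 0.261   0.1835 -0.0008] 0.95
wrist probe_foot [0.1542 0.44   0.0004] 0.93
wrist probe_foot [0.599  0.3222 0.0017] 0.72
wrist probe [ 0.3467 -0.0009 -0.0035] 0.82
wrist probe [ 0.3287  0.2756 -0.0018] 0.71
wrist probe [0.4336 0.2725 0.0061] 0.68
[[ 0.9556  0.2844  0.0767  0.4168]
 [ 0.2945 -0.9232 -0.2468  0.3367]
 [ 0.0006  0.2584 -0.966   0.3853]
 [ 0.      0.      0.      1.    ]] 309.70691628693146 318.54260076552583 199.9302506882552
top probe_grip [ 0.35   -0.0025  0.0273] 0.84
top probe_grip [0.3301 0.2772 0.023 ] 0.79
top probe_foot [0.2552 0.1902 0.0011] 0.84
top probe_foot [ 0.5993  0.3206 -0.0013] 0.76
top probe_foot [ 0.3578  0.114  -0.0024] 0.73
top probe [0.4371 0.2714 0.0007] 0.87
top probe [ 0.3513  0.0004 -0.0016] 0.8
top probe [0.3314 0.2782 0.0002] 0.74
```

View pics/wrist1.png

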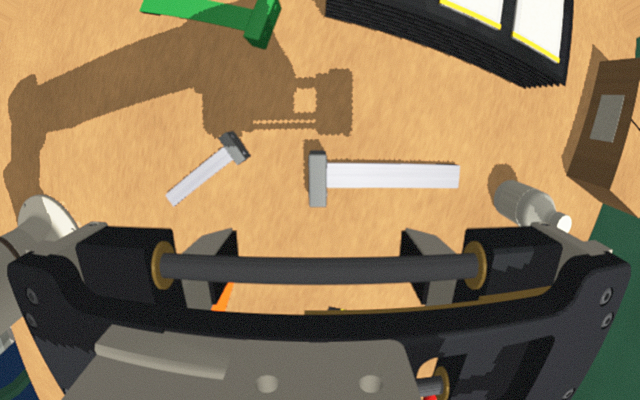

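Wrist view: the large grey probe's block is at (318,178), with its blade running right to (458,177), parallel to the jaws. I'll descend and grip.

{"name": "play_rows", "arguments": {"moves": [[-1,[-0.002,0.001,-0.06],0],[-1,[-0.002,0.001,-0.12],0],[-1,[-0.002,0.001,-0.17],0],[-1,[-0.002,0.001,-0.2],0],[-1,[-0.002,0.001,-0.209],0],[-1,[-0.002,0.001,-0.209],0],[1,[-0.002,0.001,-0.209],0],[1,[-0.002,0.001,-0.209],0],[1,[-0.002,0.001,-0.209],0],[1,[-0.002,0.001,-0.209],0],[1,[-0.002,0.001,-0.209],0],[1,[-0.002,0.001,-0.209],0]], "squeeze": 100}}

```text
t: 4.2
eef_pos: [0.4325, 0.2771, 0.0347]
tool_rot: [-1.853, -2.537, 0.0]
wrist_force: [-0.6, -0.4, -1.2]
opening: 0.0364
gripper_force: 0.0
```

{"name": "play_rows", "arguments": {"moves": [[1,[0,0,0],0],[1,[0,0,0],0],[1,[0,0,0],0],[1,[0,0,0],0]], "squeeze": 120}}

```text
t: 4.7
eef_pos: [0.4325, 0.2772, 0.0347]
tool_rot: [1.853, 2.537, 0.0]
wrist_force: [0.3, 0.4, -1.0]
opening: 0.0195
gripper_force: 60.0
```

{"name": "play_rows", "arguments": {"moves": [[1,[0,0,0.02],0],[1,[0,0,0.05],0],[1,[0,0,0.09],-0.05],[1,[0.01,-0.01,0.13],-0.2],[1,[0.03,-0.03,0.15],-0.38],[1,[0.05,-0.05,0.16],-0.56],[1,[0.075,-0.075,0.16],-0.74],[1,[0.1,-0.1,0.16],-0.92],[1,[0.12,-0.12,0.16],-1.1],[1,[0.14,-0.14,0.16],-1.28],[1,[0.155,-0.155,0.16],-1.46],[1,[0.166,-0.167,0.16],-1.62]]}}

```text
t: 6.2
eef_pos: [0.5982, 0.1091, 0.1939]
tool_rot: [3.116, 0.397, -0.003]
wrist_force: [-0.1, -0.4, -2.5]
opening: 0.0196
gripper_force: 60.0
```

{"name": "play_rows", "arguments": {"moves": [[1,[0,0,0],-0.12],[1,[0,0,0],-0.23],[1,[0,0,0],-0.23],[1,[0,0,0],-0.23]]}}

```text
t: 6.7
eef_pos: [0.598, 0.1103, 0.1943]
tool_rot: [3.141, 0.051, -0.001]
wrist_force: [0.1, -0.4, -2.2]
opening: 0.0195
gripper_force: 60.0
```

```bash
python3 - <<'E'
from h import *
np.set_printoptions(precision=4,suppress=True)
s=arm.sense();print(s['wrist_force'],s['moment'],s['joint_pos'],s['eef_pos'],s['tool_rot'])
for n in('top','scene','wrist'):
    p=arm.get_image(n);save(p,n+'2.png')
    for l in ('probe_grip','probe_foot','probe','cell','outline','cell_corner0','cell_corner1','cell_corner2','cell_corner3'):
        for r in arm.tip_of(p,l)[:5]:
          x=np.array(r['xyz'])
          if x[0]>.5: print(n,l,x,round(r['confidence'],2))
s=arm.sense();print(s['wrist_force'],s['moment'])
E
```

```text
[ 0.0808 -0.3582 -2.1913] [-0.0152  0.1337  0.011 ] [-0.4943  0.4609  0.3526  1.7283 -0.1853  0.9861 -1.6111] [0.598  0.1103 0.1943] [ 3.1411  0.0508 -0.0014]
top probe_grip [ 0.7115  0.3215 -0.0011] 0.64
top probe_foot [ 0.5981 -0.062   0.1591] 0.86
top probe [ 0.7543 -0.1995  0.0006] 0.73
top cell [0.7542 0.1834 0.0007] 0.61
top outline [0.7517 0.1854 0.0027] 0.29
scene probe_grip [0.5925 0.1074 0.1963] 0.79
scene probe_foot [ 0.595  -0.0611  0.1571] 0.57
scene probe [0.5921 0.1138 0.1556] 0.89
wrist probe_grip [0.5924 0.11   0.1981] 0.66
wrist probe_grip [ 0.6233 -0.1578  0.0192] 0.48
wrist probe_foot [0.5896 0.1091 0.1629] 0.67
wrist probe_foot [ 0.5987 -0.0561  0.1608] 0.57
wrist probe [0.5908 0.1092 0.1644] 0.7
wrist outline [0.5907 0.1086 0.1991] 0.24
wrist cell_corner0 [ 0.6261 -0.1573  0.0217] 0.65
wrist cell_corner1 [ 0.6261 -0.1573  0.0217] 0.65
wrist cell_corner2 [ 0.6261 -0.1573  0.0217] 0.65
wrist cell_corner3 [ 0.6261 -0.1573  0.0217] 0.65
[ 0.6463  0.1658 -2.7922] [ 0.0614  0.135  -0.0424]
```

View pics/scene2.png

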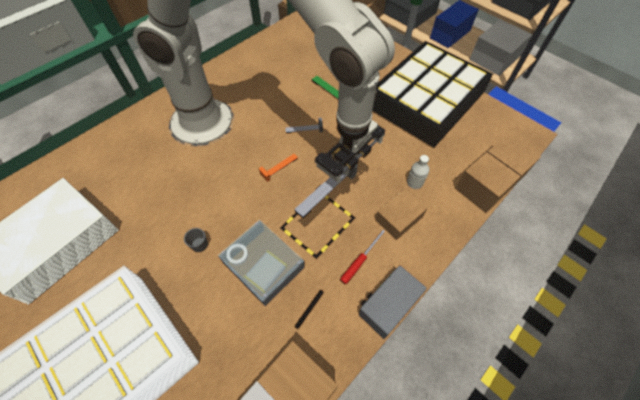

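Scene view: the probe is held over the outline at (320,200), pointing into the rack's open end, with the tape roll at (237,253). I'll lower it and touch the bench with the foot first, to calibrate height against force.

{"name": "play_rows", "arguments": {"moves": [[1,[0,0,-0.05],0],[1,[0,0,-0.1],0],[1,[0,0,-0.14],0],[1,[0,0,-0.154],0],[1,[0,0,-0.156],0],[1,[0,0,-0.156],0],[1,[0,0,-0.156],0]]}}

```text
t: 9.07
eef_pos: [0.5999, 0.1105, 0.0406]
tool_rot: [-3.14, -0.047, -0.005]
wrist_force: [0.1, 0.2, -1.3]
opening: 0.0196
gripper_force: 60.0
```

```bash
cat > f.py <<'E'
import sys
from h import *
np.set_printoptions(precision=4,suppress=True)
def read(n):
    L=[];ps=None
    for i in range(n):
        ps=arm.get_image('top'); s=arm.sense(); L.append(np.r_[s['wrist_force'],s['moment'],s['eef_pos']])
    L=np.array(L); print('t',s['t'],'F',L[:,:3].mean(0),'sd',L[:,:3].std(0),'M',L[:,3:6].mean(0),'sd',L[:,3:6].std(0),'pos',L[:,6:].mean(0)); return ps
if __name__=='__main__': read(int(sys.argv[1]))
E
python3 f.py 8
```

```text
t 9.475 F [-0.1613 -0.2154 -2.3411] sd [0.2091 0.6469 0.4629] M [-0.007   0.1709 -0.0005] sd [0.0379 0.0374 0.0335] pos [0.599  0.1103 0.0395]
```

{"name": "play_rows", "arguments": {"moves": [[1,[0,0,-0.003],0],[1,[0,0,-0.003],0],[1,[0,0,-0.003],0]]}}

```text
t: 9.85
eef_pos: [0.5984, 0.1101, 0.0356]
tool_rot: [3.141, 0.047, -0.0]
wrist_force: [-1.2, 0.1, -1.9]
opening: 0.0198
gripper_force: 60.0
```

```bash
python3 f.py 5
```

```text
t 10.1 F [ 0.1683 -0.0104 -2.4804] sd [0.3721 0.2557 0.3888] M [-0.0105  0.1755 -0.0248] sd [0.0247 0.0263 0.0287] pos [0.5985 0.1101 0.0357]
```

{"name": "play_rows", "arguments": {"moves": [[1,[0,0,-0.001],0],[1,[0,0,-0.001],0]]}}

```text
t: 10.35
eef_pos: [0.5985, 0.1102, 0.0348]
tool_rot: [-3.141, -0.047, -0.0]
wrist_force: [0.4, 0.4, -1.7]
opening: 0.0197
gripper_force: 60.0
```

```bash
python3 f.py 4
```

```text
t 10.55 F [ 0.0017 -0.1545 -1.8075] sd [0.2858 0.2871 0.285 ] M [-0.0074  0.1107  0.0171] sd [0.0444 0.0208 0.019 ] pos [0.5985 0.1101 0.0347]
```

{"name": "play_rows", "arguments": {"moves": [[1,[0,0,-0.001],0],[1,[0,0,-0.001],0]]}}

```text
t: 10.8
eef_pos: [0.5986, 0.1102, 0.0347]
tool_rot: [-3.141, -0.047, -0.0]
wrist_force: [-2.8, -0.6, 6.3]
opening: 0.0197
gripper_force: 60.0
```

```bash
python3 f.py 4
```

```text
t 11.0 F [-2.8535 -0.3721  6.2714] sd [0.2188 0.2164 0.2654] M [-0.1719  0.7373 -0.0119] sd [0.0285 0.0121 0.0274] pos [0.5986 0.1102 0.0347]
```

{"name": "play_rows", "arguments": {"moves": [[1,[0,0,0.015],0],[1,[0,0,0.029],0],[1,[0,0,0.029],0],[1,[0,0,0.029],0],[1,[0,-0.02,0.029],0],[1,[0,-0.04,0.029],0],[1,[0,-0.06,0.029],0],[1,[0,-0.06,0.029],0]]}}

```text
t: 12.0
eef_pos: [0.5984, 0.0458, 0.0627]
tool_rot: [3.14, 0.038, -0.0]
wrist_force: [1.2, 0.5, -2.9]
opening: 0.0195
gripper_force: 60.0
```

```bash
python3 - <<'E'
from f import *
p=read(3)
for n in('top','scene','wrist'):
    p=arm.get_image(n);save(p,n+'3.png')
    for l in ('probe_grip','probe_foot','cell','cell_corner0'):
        for r in arm.tip_of(p,l)[:5]:
          x=np.array(r['xyz'])
          if x[0]>.5 and x[1]<.12: print(n,l,x,round(r['confidence'],2))
E
```

```text
t 12.15 F [ 0.2503  0.5975 -2.2624] sd [0.4554 0.2873 0.0646] M [ 0.0409  0.1353 -0.0181] sd [0.0097 0.0128 0.0305] pos [0.5985 0.0496 0.0627]
top probe_foot [ 0.5958 -0.1192  0.0276] 0.74
scene probe_grip [0.5893 0.0479 0.0598] 0.62
scene probe_foot [ 0.5937 -0.1174  0.0257] 0.96
scene cell [0.5943 0.053  0.0588] 0.19
wrist probe_grip [0.5914 0.0482 0.0674] 0.95
wrist probe_foot [ 0.5976 -0.1144  0.0291] 0.87
wrist cell_corner0 [ 0.6235 -0.1567  0.0218] 0.7
```

View pics/wrist3.png

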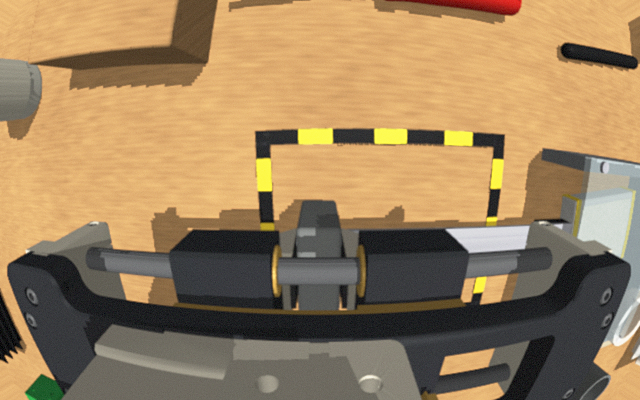

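Wrist view: the probe's blade runs right under the deck edge (about x=560), and the cell's yellow end shows at (575,210). The heights look right, so I'll insert.

{"name": "play_rows", "arguments": {"moves": [[1,[0.001,-0.02,0],0],[1,[0.001,-0.04,0],0],[1,[0.001,-0.06,0],0],[1,[0.001,-0.08,0],0],[1,[0.001,-0.1,0],0],[1,[0.001,-0.112,0],0],[1,[0.001,-0.112,-0.003],0],[1,[0.001,-0.112,-0.005],0],[1,[0.001,-0.112,-0.006],0],[1,[0.001,-0.112,-0.006],0]]}}

```text
t: 14.15
eef_pos: [0.5994, -0.0609, 0.0565]
tool_rot: [-3.141, -0.049, 0.0]
wrist_force: [-0.3, -0.6, -3.3]
opening: 0.02
gripper_force: 60.0
```

```bash
python3 - <<'E'
from f import *
p=read(4);save(p,'top4.png')
for l in ('probe_foot','cell'):
        for r in arm.tip_of(p,l)[:5]:
          x=np.array(r['xyz'])
          if x[0]>.5 and x[1]<.12: print(l,x,round(r['confidence'],2))
E
```

```text
t 14.35 F [-0.069  -0.1243 -2.336 ] sd [0.1027 0.2554 0.5223] M [0.0206 0.1575 0.0218] sd [0.0201 0.0404 0.0112] pos [ 0.5995 -0.0614  0.0567]
probe_foot [ 0.7561  0.0154 -0.0004] 0.52
```

{"name": "play_rows", "arguments": {"moves": [[1,[0,0,-0.001],0],[1,[0,0,-0.0014],0],[1,[0,0,-0.0014],0]]}}

```text
t: 14.82
eef_pos: [0.5994, -0.0619, 0.0553]
tool_rot: [-3.141, -0.047, 0.0]
wrist_force: [0.2, 1.1, -2.7]
opening: 0.02
gripper_force: 60.0
```

```bash
python3 f.py 4
```

```text
t 15.025 F [-0.357   0.1486 -2.6151] sd [0.6712 0.2074 0.274 ] M [0.0118 0.1226 0.0389] sd [0.0182 0.0424 0.0401] pos [ 0.5995 -0.0619  0.0553]
```

{"name": "play_rows", "arguments": {"moves": [[1,[0,0,-0.0003],0],[1,[0,0,-0.0006],0],[1,[0,0,-0.0006],0]]}}

```text
t: 15.4
eef_pos: [0.5995, -0.0618, 0.0548]
tool_rot: [3.141, 0.047, 0.0]
wrist_force: [-0.5, -0.2, -1.6]
opening: 0.0196
gripper_force: 60.0
```

```bash
python3 f.py 4
```

```text
t 15.6 F [-0.0761  0.0793 -1.8945] sd [0.5591 0.6557 0.1934] M [-0.0319  0.147   0.0081] sd [0.0172 0.0131 0.0201] pos [ 0.5995 -0.0618  0.0548]
```

{"name": "play_rows", "arguments": {"moves": [[1,[0,0,-0.0003],0],[1,[0,0,-0.0003],0]]}}

```text
t: 15.85
eef_pos: [0.5995, -0.0618, 0.0546]
tool_rot: [-3.141, -0.047, -0.0]
wrist_force: [-0.3, 0.3, 0.4]
opening: 0.0197
gripper_force: 60.0
```

```bash
python3 f.py 4
```

```text
t 16.05 F [-0.0205  1.045  -0.7299] sd [0.2536 0.6926 0.4977] M [-0.1489  0.2385 -0.034 ] sd [0.0072 0.0398 0.015 ] pos [ 0.5996 -0.0618  0.0546]
```

{"name": "play_rows", "arguments": {"moves": [[1,[0,0,-0.0003],0],[1,[0,0,-0.0005],0],[1,[0,0,-0.0005],0]]}}

```text
t: 16.42
eef_pos: [0.5997, -0.0618, 0.0542]
tool_rot: [3.141, 0.047, 0.001]
wrist_force: [-2.1, 1.8, 1.9]
opening: 0.0195
gripper_force: 60.0
```

```bash
python3 f.py 6
```

```text
t 16.725 F [-0.6911  1.2526  2.4929] sd [0.4628 0.6865 0.3744] M [-0.4091  0.3308 -0.053 ] sd [0.0238 0.0492 0.0186] pos [ 0.5997 -0.0618  0.0541]
```

{"name": "play_rows", "arguments": {"moves": [[1,[0,0.003,-0.0001],0],[1,[0,0.007,-0.0001],0],[1,[0,0.011,-0.0001],0],[1,[0,0.015,-0.0001],0]]}}

```text
t: 17.23
eef_pos: [0.5996, -0.0468, 0.0539]
tool_rot: [3.141, 0.047, 0.001]
wrist_force: [0.6, -2.0, 3.0]
opening: 0.02
gripper_force: 60.0
```

```bash
python3 f.py 5
```

```text
t 17.475 F [-0.3306  0.3329  4.047 ] sd [0.6093 1.1165 0.4013] M [-0.9086  0.2125 -0.0415] sd [0.2158 0.0137 0.0284] pos [ 0.5996 -0.0459  0.054 ]
```

{"name": "play_rows", "arguments": {"moves": [[1,[0,0.004,0.0],0],[1,[0,0.009,0.0],0],[1,[0,0.014,0.0],0],[1,[0,0.019,0.0],0],[1,[0,0.024,0.0],0]]}}

```text
t: 18.1
eef_pos: [0.5995, -0.0225, 0.0538]
tool_rot: [3.141, 0.047, 0.0]
wrist_force: [-0.6, -2.4, 4.0]
opening: 0.0196
gripper_force: 60.0
```

```bash
python3 - <<'E'
from f import *
s=arm.sense();print(s['wrist_force'],s['moment'],s['joint_velocities'][:2])
p=read(2);save(p,'top5.png')
B=cv2.resize(p['img'][140:250,300:460],None,fx=4.5,fy=4.5,interpolation=3)[:,:,::-1];cv2.imwrite('pics/c5.png',B)
E
```

```text
[-0.6428 -2.41    3.9714] [-1.418   0.1325 -0.0584] [-0.067  -0.0041]
t 18.2 F [-0.2379  0.1955  4.8627] sd [0.0513 1.0171 0.1169] M [-1.2136  0.2856 -0.0424] sd [0.2814 0.0212 0.0304] pos [ 0.5995 -0.0215  0.0538]
```

View pics/c5.png

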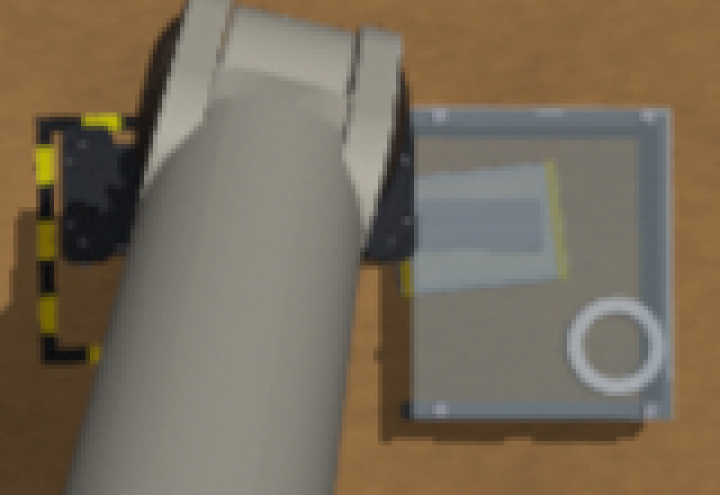

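The crop shows the cell's rear band now at about (557,220). It has moved about 40 mm along with the probe, so there is no creep. The force is drifting up, so I'll ease off a little.

{"name": "play_rows", "arguments": {"moves": [[1,[0,0.003,0.0002],0],[1,[0,0.008,0.0002],0],[1,[0,0.013,0.0002],0],[1,[0,0.018,0.0003],0],[1,[0,0.023,0.0003],0],[1,[0,0.028,0.0003],0]]}}

```text
t: 18.95
eef_pos: [0.5994, 0.0056, 0.0541]
tool_rot: [-3.141, -0.047, 0.0]
wrist_force: [-0.3, -1.6, 2.6]
opening: 0.0197
gripper_force: 60.0
```

```bash
python3 f.py 2
```

```text
t 19.05 F [0.3775 0.2348 3.2284] sd [0.0129 1.4343 0.1574] M [-0.9828  0.2056 -0.0144] sd [0.2674 0.0268 0.0231] pos [0.5994 0.0066 0.0541]
```

{"name": "play_rows", "arguments": {"moves": [[1,[0,0.003,0.0],0],[1,[0,0.008,0.0],0],[1,[0,0.013,0.0],0],[1,[0,0.018,0.0],0],[1,[0,0.023,0.0],0],[1,[0,0.028,0.0],0]]}}

```text
t: 19.8
eef_pos: [0.5994, 0.0336, 0.0541]
tool_rot: [-3.141, -0.047, 0.0]
wrist_force: [-0.7, -2.3, 1.9]
opening: 0.0198
gripper_force: 60.0
```

```bash
python3 f.py 2
```

```text
t 19.9 F [-0.9369  0.6044  2.7276] sd [0.3935 0.8795 0.6261] M [-0.9199  0.2436 -0.0454] sd [0.2534 0.0352 0.0317] pos [0.5994 0.0346 0.0541]
```

{"name": "play_rows", "arguments": {"moves": [[1,[0,0.003,-0.0001],0],[1,[0,0.008,-0.00015],0],[1,[0,0.013,-0.00015],0],[1,[0,0.018,-0.00015],0],[1,[0,0.023,-0.00015],0],[1,[0,0.028,-0.00015],0]]}}

```text
t: 20.65
eef_pos: [0.5995, 0.0615, 0.054]
tool_rot: [3.141, 0.047, 0.0]
wrist_force: [-0.7, -1.9, 1.4]
opening: 0.0194
gripper_force: 60.0
```

```bash
python3 - <<'E'
from f import *
p=read(2)
for n in('wrist','top'):
    p=arm.get_image(n);save(p,n+'6.png')
    for l in ('cell','cell_corner0','cell_corner1','cell_corner2','cell_corner3','probe_foot','outline'):
        for r in arm.tip_of(p,l)[:5]:
          x=np.array(r['xyz'])
          if x[0]>.5 and x[1]<.12: print(n,l,x,round(r['confidence'],2))
E
```

```text
t 20.75 F [0.4356 0.5663 3.7864] sd [0.0775 0.6626 0.1197] M [-1.0133  0.24   -0.01  ] sd [0.2467 0.0097 0.0213] pos [0.5995 0.0626 0.054 ]
wrist cell [ 0.5909 -0.0883 -0.0026] 0.68
wrist cell_corner0 [ 0.6346 -0.1359  0.0195] 0.98
wrist cell_corner0 [ 0.5525 -0.0434  0.0209] 0.91
wrist cell_corner0 [ 0.6259 -0.0339  0.0204] 0.89
wrist cell_corner1 [ 0.6346 -0.1359  0.0195] 0.98
wrist cell_corner1 [ 0.5525 -0.0434  0.0209] 0.91
wrist cell_corner1 [ 0.6259 -0.0339  0.0204] 0.89
wrist cell_corner2 [ 0.6346 -0.1359  0.0195] 0.98
wrist cell_corner2 [ 0.5525 -0.0434  0.0209] 0.91
wrist cell_corner2 [ 0.6259 -0.0339  0.0204] 0.89
wrist cell_corner3 [ 0.6346 -0.1359  0.0195] 0.98
wrist cell_corner3 [ 0.5525 -0.0434  0.0209] 0.91
wrist cell_corner3 [ 0.6259 -0.0339  0.0204] 0.89
wrist probe_foot [ 0.5486 -0.0445  0.0204] 0.36
wrist outline [ 0.5973 -0.0861 -0.0006] 0.72
top cell [ 0.5956 -0.0883  0.0008] 0.84
top cell_corner0 [ 0.558  -0.043   0.0184] 0.78
top cell_corner0 [ 0.5677 -0.1399  0.022 ] 0.77
top cell_corner0 [ 0.6385 -0.1363  0.0213] 0.55
top cell_corner1 [ 0.558  -0.043   0.0184] 0.78
top cell_corner1 [ 0.5677 -0.1399  0.022 ] 0.77
top cell_corner1 [ 0.6385 -0.1363  0.0213] 0.55
top cell_corner2 [ 0.558  -0.043   0.0184] 0.78
top cell_corner2 [ 0.5677 -0.1399  0.022 ] 0.77
top cell_corner2 [ 0.6385 -0.1363  0.0213] 0.55
top cell_corner3 [ 0.558  -0.043   0.0184] 0.78
top cell_corner3 [ 0.5677 -0.1399  0.022 ] 0.77
top cell_corner3 [ 0.6385 -0.1363  0.0213] 0.55
top probe_foot [ 0.598  -0.1109  0.0175] 0.81
top probe_foot [ 0.5734 -0.2013  0.0013] 0.49
```

{"name": "play_rows", "arguments": {"moves": [[1,[0,0.003,0.0],0],[1,[0,0.008,0.0],0],[1,[0,0.013,0.0],0],[1,[0,0.018,0.0],0],[1,[0,0.023,0.0],0],[1,[0,0.028,0.0],0]]}}

```text
t: 22.3
eef_pos: [0.5994, 0.0896, 0.054]
tool_rot: [3.141, 0.047, -0.0]
wrist_force: [-0.4, -1.8, 2.8]
opening: 0.0196
gripper_force: 60.0
```

```bash
python3 f.py 2
```

```text
t 22.4 F [0.34   0.5395 3.9323] sd [0.1487 1.1194 0.4293] M [-1.0369  0.1831 -0.0151] sd [0.2457 0.0085 0.0145] pos [0.5994 0.0906 0.054 ]
```

{"name": "play_rows", "arguments": {"moves": [[1,[0,0.003,0.0],0],[1,[0,0.008,0.0],0],[1,[0,0.013,0.0],0],[1,[0,0.018,0.0],0],[1,[0,0.023,0.0],0],[1,[0,0.028,0.0],0]]}}

```text
t: 23.15
eef_pos: [0.5995, 0.1175, 0.054]
tool_rot: [3.141, 0.047, 0.0]
wrist_force: [-0.3, -2.3, 2.4]
opening: 0.0196
gripper_force: 60.0
```

```bash
python3 f.py 2
```

```text
t 23.25 F [-0.4354 -0.4473  3.6319] sd [0.0444 0.7469 0.1363] M [-1.104   0.2428 -0.0467] sd [0.2849 0.0539 0.0438] pos [0.5994 0.1186 0.054 ]
```

{"name": "play_rows", "arguments": {"moves": [[1,[0,0.003,0.0],0],[1,[0,0.008,0.0],0],[1,[0,0.013,0.0],0],[1,[0,0.018,0.0],0],[1,[0,0.023,0.0],0]]}}

```text
t: 23.88
eef_pos: [0.5995, 0.1405, 0.054]
tool_rot: [3.141, 0.047, -0.0]
wrist_force: [-0.4, -0.8, 3.4]
opening: 0.0197
gripper_force: 60.0
```

```bash
python3 - <<'E'
from f import *
p=read(2)
for n in('wrist','top','scene'):
    p=arm.get_image(n);save(p,n+'7.png')
    for l in ('cell','cell_corner0','probe_foot','outline'):
        for r in arm.tip_of(p,l)[:5]:
          x=np.array(r['xyz'])
          if x[0]>.5 and x[1]<.12: print(n,l,x,round(r['confidence'],2))
E
```

```text
t 23.975 F [0.2544 0.6189 3.7207] sd [0.2928 1.3528 0.4307] M [-1.0925  0.2055 -0.0306] sd [0.2262 0.0306 0.033 ] pos [0.5994 0.1416 0.054 ]
wrist cell [ 0.5927 -0.0113 -0.0012] 0.93
wrist cell_corner0 [0.5515 0.0363 0.0164] 0.93
wrist cell_corner0 [0.6254 0.0467 0.0232] 0.73
wrist cell_corner0 [ 0.6361 -0.0552  0.0212] 0.73
top cell [ 0.5946 -0.0108  0.0008] 0.76
top cell_corner0 [0.6208 0.0468 0.021 ] 0.88
top cell_corner0 [ 0.6401 -0.052   0.0212] 0.84
top cell_corner0 [0.5575 0.0378 0.0201] 0.81
top cell_corner0 [ 0.5696 -0.0631  0.0221] 0.63
top probe_foot [ 0.6    -0.0295  0.0194] 0.86
top probe_foot [ 0.5664 -0.0616  0.0208] 0.55
scene cell [ 0.5954 -0.0113 -0.0011] 0.71
scene cell_corner0 [0.5558 0.0325 0.0222] 0.92
scene cell_corner0 [ 0.5649 -0.0632  0.0197] 0.86
scene cell_corner0 [ 0.6361 -0.0582  0.0202] 0.67
scene cell_corner0 [0.6298 0.0475 0.017 ] 0.64
scene probe_foot [ 0.5954 -0.0298  0.0177] 0.89
scene probe_foot [ 0.5766 -0.2005 -0.0003] 0.24
scene outline [ 0.5756 -0.2013  0.0019] 0.54
```

{"name": "play_rows", "arguments": {"moves": [[1,[0,0.003,0.0],0],[1,[0,0.007,0.0],0],[1,[0,0.011,0.0],0],[1,[0,0.012,0.0],0],[1,[0,0.012,0.001],0],[1,[0,0.012,0.006],0],[1,[0,0.012,0.02],0],[1,[0,0.012,0.04],0],[1,[0,0.012,0.06],0],[1,[0,0.012,0.06],0]]}}

```text
t: 25.98
eef_pos: [0.6015, 0.1527, 0.1171]
tool_rot: [-3.139, -0.047, -0.008]
wrist_force: [1.0, -0.5, -2.6]
opening: 0.0196
gripper_force: 60.0
```

```bash
python3 - <<'E'
from f import *
p=read(1)
for n in('top','scene'):
    p=arm.get_image(n);save(p,n+'8.png')
    for l in ('cell','cell_corner0','probe_foot'):
        for r in arm.tip_of(p,l)[:5]:
          x=np.array(r['xyz'])
          if x[0]>.5 and x[1]<.12: print(n,l,x,round(r['confidence'],2))
    if n=='scene':cv2.imwrite('pics/c8.png',cv2.resize(p['img'][130:330,200:440],None,fx=3,fy=3,interpolation=3)[:,:,::-1])
E
```

```text
t 26.025 F [ 0.4635 -0.7076 -2.8589] sd [0. 0. 0.] M [ 0.0027  0.1278 -0.0101] sd [0. 0. 0.] pos [0.6004 0.1525 0.1156]
top cell [0.5932 0.0042 0.0013] 0.93
top cell [0.6227 0.0581 0.0199] 0.34
top cell_corner0 [0.6248 0.0579 0.0202] 0.96
top cell_corner0 [0.5584 0.046  0.0198] 0.89
top cell_corner0 [ 0.6373 -0.0427  0.0213] 0.67
top cell_corner0 [ 0.5679 -0.0486  0.0208] 0.56
top probe_foot [ 0.5998 -0.016   0.0804] 0.91
top probe_foot [ 0.6385 -0.0413  0.0223] 0.3
scene cell [0.5927 0.0017 0.0009] 0.97
scene cell_corner0 [0.6246 0.0582 0.0195] 0.88
scene cell_corner0 [0.5559 0.046  0.0184] 0.83
scene cell_corner0 [ 0.5651 -0.0525  0.022 ] 0.82
scene cell_corner0 [ 0.6346 -0.044   0.0186] 0.8
scene probe_foot [ 0.5934 -0.0186  0.0743] 0.61
```

View pics/c8.png

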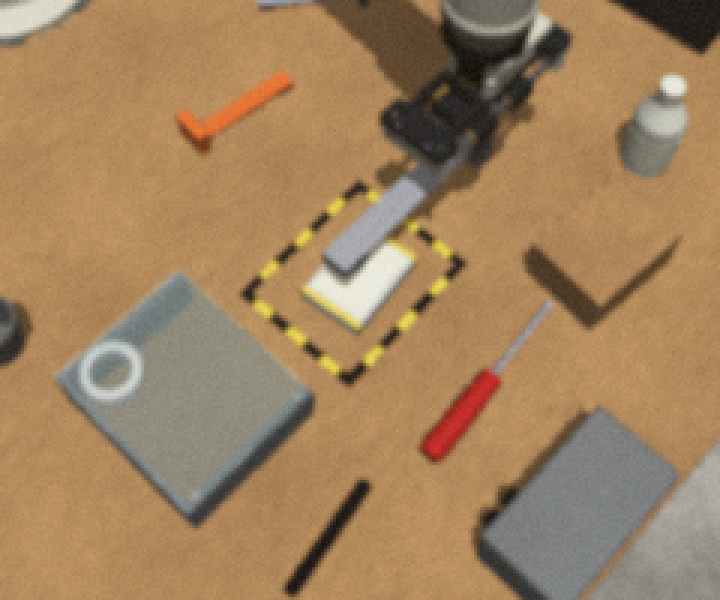

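The crop shows the cell well inside the tape at about (360,285), with the probe raised above it. I'll carry the probe back to where it first lay, which is clear space.

{"name": "play_rows", "arguments": {"moves": [[1,[-0.01,0.01,0.04],0],[1,[-0.03,0.03,0.08],0.1],[1,[-0.05,0.05,0.08],0.28],[1,[-0.07,0.07,0.08],0.46],[1,[-0.09,0.09,0.08],0.64],[1,[-0.11,0.1,0.08],0.82],[1,[-0.13,0.11,0.08],1.0],[1,[-0.15,0.12,0.08],1.18],[1,[-0.168,0.125,0.08],1.36],[1,[-0.168,0.125,0.08],1.54],[1,[-0.168,0.125,0.08],1.72],[1,[-0.168,0.125,0.08],1.84]]}}

```text
t: 27.92
eef_pos: [0.4314, 0.2769, 0.1938]
tool_rot: [-1.86, -2.532, 0.001]
wrist_force: [-0.0, -0.2, -2.4]
opening: 0.0196
gripper_force: 60.0
```

{"name": "play_rows", "arguments": {"moves": [[1,[0,0,-0.03],0],[1,[0,0,-0.08],0],[1,[0,0,-0.12],0],[1,[0,0,-0.145],0],[1,[0,0,-0.153],0],[1,[0,0,-0.156],0],[1,[0,0,-0.156],0]]}}

```text
t: 28.8
eef_pos: [0.4322, 0.2776, 0.0388]
tool_rot: [1.866, 2.527, 0.002]
wrist_force: [0.6, 0.2, -2.2]
opening: 0.0198
gripper_force: 60.0
```

```bash
python3 f.py 4
```

```text
t 29.0 F [-0.0774  0.2241 -2.3085] sd [0.522  0.492  0.1367] M [-0.0805  0.0713 -0.0144] sd [0.0245 0.0196 0.0093] pos [0.4322 0.2776 0.039 ]
```

{"name": "play_rows", "arguments": {"moves": [[1,[0,0,-0.002],0],[1,[0,0,-0.0038],0],[1,[0,0,-0.0044],0],[1,[0,0,-0.0044],0]]}}

```text
t: 29.5
eef_pos: [0.4316, 0.2773, 0.0347]
tool_rot: [1.866, 2.527, 0.0]
wrist_force: [-3.5, -0.9, 10.0]
opening: 0.0198
gripper_force: 60.0
```

{"name": "play_rows", "arguments": {"moves": [[0.3,[0,0,0],0],[-0.2,[0,0,0],0],[-0.6,[0,0,0],0],[-1,[0,0,0],0],[-1,[0,0,0],0],[-1,[0,0,0],0],[-1,[0,0,0],0],[-1,[0,0,0],0],[-1,[0,0,0],0],[-1,[0,0,0],0]]}}

```text
t: 30.75
eef_pos: [0.4314, 0.2772, 0.0336]
tool_rot: [-1.866, -2.528, -0.0]
wrist_force: [0.1, 1.2, -0.3]
opening: 0.092
gripper_force: 0.0
```

{"name": "play_rows", "arguments": {"moves": [[-1,[0,0,0.02],0],[-1,[0,0,0.06],0],[-1,[0,0,0.12],0],[-1,[-0.03,0.04,0.18],0],[-1,[-0.06,0.08,0.2],0],[-1,[-0.06,0.08,0.2],0]]}}

```text
t: 31.5
eef_pos: [0.3693, 0.3623, 0.2366]
tool_rot: [-1.856, -2.533, -0.01]
wrist_force: [0.9, 0.4, -0.3]
opening: 0.0916
gripper_force: 0.0
```

```bash
python3 - <<'E'
from f import *
p=read(1)
for n in('top','scene'):
    p=arm.get_image(n);save(p,n+'9.png')
    for l in ('cell','cell_corner0','probe','probe_foot'):
        for r in arm.tip_of(p,l)[:5]:
          x=np.array(r['xyz'])
          if x[0]>.4: print(n,l,x,round(r['confidence'],2))
E
```

```text
t 31.55 F [ 0.0044  0.1739 -0.9635] sd [0. 0. 0.] M [-0.1274  0.0918 -0.0236] sd [0. 0. 0.] pos [0.37   0.3602 0.2354]
top cell [0.5922 0.0014 0.0039] 0.73
top cell_corner0 [ 0.5669 -0.0467  0.0207] 0.93
top cell_corner0 [0.6206 0.0556 0.0206] 0.83
top cell_corner0 [0.5574 0.0456 0.0264] 0.82
top cell_corner0 [ 0.6369 -0.0438  0.0196] 0.79
top probe [ 0.431   0.274  -0.0013] 0.77
top probe_foot [ 0.5975  0.3189 -0.002 ] 0.76
scene cell [0.595  0.0033 0.0003] 0.59
scene cell_corner0 [0.6285 0.0572 0.0186] 0.77
scene cell_corner0 [ 0.6349 -0.0451  0.0257] 0.77
scene cell_corner0 [ 0.566  -0.0499  0.0229] 0.7
scene cell_corner0 [0.553  0.0409 0.0212] 0.62
scene probe [ 0.4379  0.2751 -0.0011] 0.65
scene probe_foot [ 0.5942  0.3214 -0.0028] 0.73
```

View pics/scene9.png

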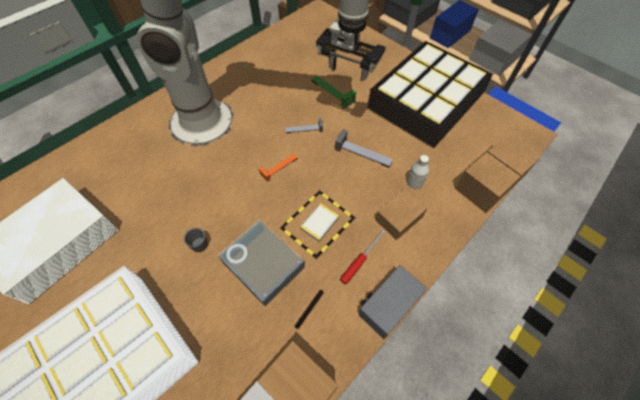

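The scene shows the cell inside the outline at (320,222) and the probe lying flat at (363,150), clear of both. The other things are where they were.

```bash
python3 -c "
from bench import arm; print(arm.job_done())"
```

```text
the job is handed in; nothing more can be done
None
```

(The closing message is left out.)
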